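# Compare two bearing blocks on the trip balance

## Robot

A 7-joint arm with a two-finger parallel gripper is mounted at the origin on the work surface. World frame = base frame: x ahead of the robot, y to its left, z up, the work surface at z = 0. Lengths are in mm, angles in rad, forces in N, time in s.
With the tool pointing down it reaches from about 425 to 875 mm from the base axis. Payload 4.7 kg.
Tool frame: the origin (TCP) lies at the very end of the fingers, on their centre line; the grasp point (between the pads) lies robot.hold_point_z behind it (robot.hold_point_z is the distance from the TCP to the grasp point, in mm); z points along the fingers, y is the line along which they close (so a half turn about z gives the same grasp; the last joint's range is limited). The gripper opens to 87 mm and grips with 3 to 60 N. Pads are 19 mm wide; open, the fingers measure 117 mm over their backs; the gripper's body (75 mm by 190 mm) begins 51 mm behind the grasp point.
Start: joints at [1.341, 0.321, -0.07, 1.45, 0.023, 1.371, -0.057], TCP at [156.883, -630.804, 222.587] pointing down, gripper open.
Joint ranges: [-2.86, 2.86], [-0.3, 2.09], [-1.38, 1.24], [0.06, 2.45], [-1.56, 4.7], [0.09, 2.05], [-2.69, 2.69]. Speed limits (rad/s): [2.57, 2.57, 3.14, 3.14, 3.14, 3.14, 3.14].

## Interface

Orientations are given as a unit quaternion [w, x, y, z].
In Python, from cell import robot gives the robot as it stands.
- The arm moves only by the tool jog_arm, never from a script. Its argument "plan" is text: rows parted by semicolons, each of 7 numbers parted by spaces: the turn, a rotation vector about the tool's x, y, z in rad, then the shift along the tool's x, y, z in mm, then the opening in per cent of the stroke, from 0 (shut) to 100 (fully open). In form: wx wy wz x y z jaw; .... A call has 1 to 20 rows; each row shifts and turns the commanded pose from where the row before left it, along the tool's axes as they then stand; what a row does not reach is not made up. A row lasts 1/10 s, in which the tool goes at most 50 mm and 8.59 degrees, less where a joint would pass 70% of its speed; a pose out of reach is approached as far as the arm can. A call with a gripper value outside its range is refused whole. The fingers move at their own pace and stop on an object; "grip_force" is the grip in N (left out, the last holds). Time passes only in rows, so rows that do not move let the fingers close. It gives the time, the measured TCP pose, the force, the opening and the grip force at its end, in the units of the state.
- robot.read_state(): the state, without advancing time (a new reading comes with each control period).
- robot.capture(name): name is "side" or "top"; returns the picture (384x512x3 uint8, red, green, blue); there is no depth.
- robot.camera_info(name): a dict with "fx", "fy", "cx", "cy" (pixels), "k1" (the pictures are not rectified: a ray, as slopes to the right and down, at radius r is drawn at 1 + k1 r^2 times it, then the intrinsics apply), "xyz" and "orientation" of the camera in the world. Camera axes: x right, y up, looking along -z (the intrinsics and any distortion apply to the point x, -y, -z); pixel columns grow to the right and rows downward; lengths in mm; the calibration is good to about 2 mm. A picture is of the moment at which its call begins. camera_info takes no time and is no camera call.
- robot.sign_off(): hands the job in; it is judged then, once.
The state is a dict: "clock": time; "qpos": joint angles; "joint_vel": joint speeds; "effort": joint torques, N m; "position": TCP position; "tcp_rot": TCP orientation; "force": force on the tool from outside, world axes, zero at the start; "torque": the same for the moment, N m; "width": opening from 0.0 (shut) to 1.0 (fully open); "grasp_force": force on a finger pad.
Only numpy, scipy, OpenCV 4.12 (cv2) and the standard library are available. Lean on these libraries where they do the work, as an engineer would, in place of code of your own. Each camera call takes 0.05 s, during which the arm holds its last target. There are 200 camera calls.

## Task

One of the two look-alike bearing blocks on the sloped rack is porous and too light. With the balance's beam locked, set one block upright on each pan, turn the arrest knob to the ring mark to free the beam and see which pan sinks, then turn the knob back to the square mark to lock it. Leave the lighter block standing on its pan and stand the heavier one upright in the empty blue bin. Set the blocks down gently, never drop them, and do not disturb the lever arm on the rack, the pen pot, the mouse or the tin.

Things in the scene. Friction and masses are not known exactly. Their poses are not given: they have to be found in the camera images.
- block_a_center (a point): centre of one cast aluminium bearing block, 33 mm above its underside. 120 x 40 x 14 mm foot, on it a round hub (60 mm diameter, axis y) with flat sides 34 mm apart, dark bore; 66 mm high in all. x along the foot, y across the hub's flat sides, z up from the foot (leaning 30 degrees on the rack). Grip across the flat sides (34 mm) along z, 5 to 15 mm above this point. One of the two weighs about 0.36 kg, the other 0.44 kg
- block_b_center (a point): centre of the other bearing block, 33 mm above its underside. 120 x 40 x 14 mm foot, on it a round hub (60 mm diameter, axis y) with flat sides 34 mm apart, dark bore; 66 mm high in all. x along the foot, y across the hub's flat sides, z up from the foot (leaning 30 degrees on the rack). Grip across the flat sides (34 mm) along z, 5 to 15 mm above this point. It looks just like the first
- pan_left_top (a point): centre of the upper face of the left pan (towards +y from the other): flat steel plate of 140 mm diameter, no rim, 132 mm above the table when locked. Pan centres are 200 mm apart, pans stay level; free, each rises or sinks up to 13 mm. Between them an index plate 48 mm wide and 178 mm high stands 37 mm behind the line of the pans
- pan_right_top (a point): centre of the upper face of the right pan (towards -y), the same as the left one
- beam (a joint): angle of the balance beam, rad: 0 level, positive when the left pan is down, stops at -0.13 and +0.13. Locked it stays level; free, it swings within about 1 s to the stop on the side of the heavier block
- knob (a joint): angle of the arrest knob, rad: 0 locked (the bar's white line at the square mark, upper left), 1.2 free (line at the ring mark, upper right). Turns clockwise, facing the panel, from 0 to 1.2 between end stops, against a sprung detent (0.08 N m at most) that pulls it into either end; the beam's load does not turn it
- knob_grip (a point): point on the knob's axis where to grip it. Black knob on the balance's sloped front panel, its axis leaning 27 degrees from vertical towards the robot: disc of 62 mm diameter, on it a bar 60 x 13 mm. The bar's top is 8 mm above this point, the disc 21 mm and the panel 31 mm below. z out of the panel, x along the bar towards its white line, y across the bar; they turn with the knob
- bin_in (a point): centre of the inner floor of the blue plastic bin, 4 mm above the table; inside 192 mm (its x) by 182 mm (its y), walls 75 mm high; empty; fixed. It stands to one side of the balance, the rack to the other; which side varies
- rack: fixed aluminium rack, its origin on the table under its middle; 218 mm wide (its y), 130 mm deep (its x), its top face sloping 30 degrees, low towards the robot, 32 to 104 mm high, with a 14 mm lip at the low edge. Three lanes 70 mm apart across y with 10 mm high ribs between them hold the two blocks and the lever arm, in any order
- lever_arm: bystander on the rack: a flat cast lever 120 mm long with two round bosses of 36 mm diameter, 24 mm high, lying in one of the lanes; origin at the centre of its underside, z leaning with the slope. Leave it alone
- pen_pot: bystander: grey round pen pot of 76 mm diameter and 85 mm height, pens up to 130 mm; origin at the centre of its underside. Leave it alone
- mouse: bystander: black computer mouse 105 x 58 x 32 mm; origin at the centre of its underside. Leave it alone
- tin: bystander: round steel tin of 80 mm diameter and 36 mm height, behind the balance; origin at the centre of its underside. Leave it alone
- balance: the trip balance's base, origin on the table under the beam's pivot; x points away from its front panel, y towards its left pan; 290 mm wide, 150 mm deep, with the sloped panel standing out to 150 mm in front of the origin; fixed
- pan_left: the left pan with its post (see pan_left_top); origin at its bearing on the beam, 44 mm below its upper face
- pan_right: the right pan with its post (see pan_right_top); origin at its bearing on the beam, 44 mm below its upper face
- block_a: the block of block_a_center; origin at the centre of its underside
- block_b: the block of block_b_center; origin at the centre of its underside
- bin: the blue bin of bin_in; origin on the table under its middle
Things that resemble listed ones, but are neither listed nor needed, are in the scene too. Leave any purple look-alike of the block_b alone.

How it is judged (in metres and radians):
On the way, in this order (a step that is already met when the one before it is completed fails the run):
1. the blocks stand upright one on each pan, let go, with the knob at the square mark (below 0.12) and the beam level ((((horizontal distance between block_a_center and pan_left_top below 0.045 m and z of block_a_center in the frame of pan_left_top between 0.027 and 0.039 m and angle between block_a_center's own z axis and vertical below 0.1 rad) and (horizontal distance between block_b_center and pan_right_top below 0.045 m and z of block_b_center in the frame of pan_right_top between 0.027 and 0.039 m and angle between block_b_center's own z axis and vertical below 0.1 rad)) or ((horizontal distance between block_b_center and pan_left_top below 0.045 m and z of block_b_center in the frame of pan_left_top between 0.027 and 0.039 m and angle between block_b_center's own z axis and vertical below 0.1 rad) and (horizontal distance between block_a_center and pan_right_top below 0.045 m and z of block_a_center in the frame of pan_right_top between 0.027 and 0.039 m and angle between block_a_center's own z axis and vertical below 0.1 rad))) and contact force between each of block_a, block_b and the fingers below 0.1 N and contact force between each of the arm, the fingers and pan_left below 0.1 N and contact force between each of the arm, the fingers and pan_right below 0.1 N and contact force between the fingers and beam below 0.1 N and value of joint knob below 0.12 rad and value of joint beam between -0.03 and 0.03 rad), for 0.2 s.
2. the knob is at the ring mark (above 1.05), nothing but the blocks touches the pans, and the beam has tipped to the heavier block (by more than 0.06) (value of joint knob above 1.05 rad and contact force between each of block_a, block_b and the fingers below 0.1 N and contact force between each of the arm, the fingers and pan_left below 0.1 N and contact force between each of the arm, the fingers and pan_right below 0.1 N and contact force between the fingers and beam below 0.1 N and ((((horizontal distance between block_a_center and pan_left_top below 0.045 m and z of block_a_center in the frame of pan_left_top between 0.027 and 0.039 m and angle between block_a_center's own z axis and vertical below 0.1 rad) and (horizontal distance between block_b_center and pan_right_top below 0.045 m and z of block_b_center in the frame of pan_right_top between 0.027 and 0.039 m and angle between block_b_center's own z axis and vertical below 0.1 rad)) and value of joint beam above 0.06 rad) or (((horizontal distance between block_b_center and pan_left_top below 0.045 m and z of block_b_center in the frame of pan_left_top between 0.027 and 0.039 m and angle between block_b_center's own z axis and vertical below 0.1 rad) and (horizontal distance between block_a_center and pan_right_top below 0.045 m and z of block_a_center in the frame of pan_right_top between 0.027 and 0.039 m and angle between block_a_center's own z axis and vertical below 0.1 rad)) and value of joint beam below -0.06 rad))), for 0.3 s.
3. the knob is back at the square mark and the beam level, both blocks still on their pans (all of step 1), for 0.2 s.
At the end, for the whole second after the job is handed in: the heavier block stands upright (within 0.1 rad) on the floor of the bin, the lighter one upright on a pan within 45 mm of its centre, the knob at the square mark (below 0.12 rad), the beam level (within 0.03 rad), both blocks at rest (below 0.02 m/s) and let go (x of block_a_center in the frame of bin_in between -0.095 and 0.095 m and y of block_a_center in the frame of bin_in between -0.09 and 0.09 m and z of block_a_center in the frame of bin_in between 0.026 and 0.04 m and angle between block_a_center's own z axis and vertical below 0.1 rad and ((horizontal distance between block_b_center and pan_left_top below 0.045 m and z of block_b_center in the frame of pan_left_top between 0.027 and 0.039 m and angle between block_b_center's own z axis and vertical below 0.1 rad) or (horizontal distance between block_b_center and pan_right_top below 0.045 m and z of block_b_center in the frame of pan_right_top between 0.027 and 0.039 m and angle between block_b_center's own z axis and vertical below 0.1 rad)) and value of joint knob below 0.12 rad and value of joint beam between -0.03 and 0.03 rad and linear speed of each of block_a, block_b below 0.02 m/s and contact force between each of block_a, block_b and the fingers below 0.1 N); the robot touches nothing.
It fails at once if the beam is freed (knob above 0.4) while a block is not standing on a pan (value of joint knob above 0.4 rad and not (((horizontal distance between block_a_center and pan_left_top below 0.06 m and z of block_a_center in the frame of pan_left_top below 0.045 m) or (horizontal distance between block_a_center and pan_right_top below 0.06 m and z of block_a_center in the frame of pan_right_top below 0.045 m)) and ((horizontal distance between block_b_center and pan_left_top below 0.06 m and z of block_b_center in the frame of pan_left_top below 0.045 m) or (horizontal distance between block_b_center and pan_right_top below 0.06 m and z of block_b_center in the frame of pan_right_top below 0.045 m)))).
It fails at once if a block is dropped: it moves faster than 0.5 m/s (a fall of more than 12 mm) without the fingers touching it ((linear speed of block_a above 0.5 m/s and contact force between block_a and the fingers below 0.1 N) or (linear speed of block_b above 0.5 m/s and contact force between block_b and the fingers below 0.1 N)).
It fails at once if a block is pressed or slammed onto a pan or the bin's floor with more than 80 N (contact force between any of block_a, block_b and pan_left above 80 N or contact force between any of block_a, block_b and pan_right above 80 N or contact force between any of block_a, block_b and bin above 80 N).
It fails at once if the lever arm, pen pot, mouse or tin is moved by more than 20 mm (distance of any of lever_arm, pen_pot, mouse, tin from where it was at the start of the episode above 0.02 m).
It also fails if it takes over 72 s, if anything falls off the work surface, if the arm or the gripper's body presses on something with over 40 N, if the wrist force passes 120 N, or if a joint passes its speed limit or range.

## Working session

There is one attempt and no reset: what is moved stays moved. The work goes in short steps, Python scripts to look and compute and a tool call to move; the robot and the scene stay as the last step left them, time stands still between calls to the robot, and variables do not carry over. Pictures are saved under pics/ and viewed, at most 10 in all, crops included, and the job is handed in when it is done.

Besides the shell and the picture viewer there is one more tool, called after "Request:" as a command line: name --argument value ..., lists and objects as JSON in quotes. jog_arm: Moves the arm, as the interface text tells. Its arguments: {"type":"object","properties":{"plan":{"type":"string"},"grip_force":{"type":"number"}},"required":["plan"]}

```bash
ls; mkdir -p pics; python3 - <<'E'
from cell import robot
import cv2
for n in("side","top"):
    im=robot.capture(n); cv2.imwrite(f"pics/{n}0.png",im[:,:,::-1]); print(robot.camera_info(n))
print(robot.read_state(), robot.hold_point_z)
E
```

```text
pics
{'fx': 498.7600871747277, 'fy': 498.7600871747277, 'cx': 253.507766459692, 'cy': 201.7459386619776, 'k1': -0.15899943372884304, 'xyz': array([-414.77950378,  786.46209582,  991.20941437]), 'orientation': array([-0.35521912, -0.18493263,  0.42694432,  0.81076374])}
{'fx': 468.28892916959256, 'fy': 468.28892916959256, 'cx': 250.29779081165955, 'cy': 191.36862460403205, 'k1': -0.11436896577420473, 'xyz': array([ 393.03018795,  -61.32866601, 1504.45202641]), 'orientation': array([-0.69784152, -0.03466888,  0.03128739,  0.71472819])}
{'clock': 0.1, 'qpos': array([ 1.34108451,  0.32174685, -0.07008019,  1.45155643,  0.02259578,
        1.37078444, -0.0568972 ]), 'joint_vel': array([ 8.45828658e-04, -9.42084299e-04, -9.97437739e-04, -2.26296417e-03,
        7.69533324e-04, -2.08001378e-03,  9.79115212e-05]), 'effort': array([ 4.25041480e-05, -4.92567515e+01, -4.05664165e-01, -3.13397563e+01,
       -6.42011594e-02,  3.94302537e-02,  5.25258838e-05]), 'position': array([ 156.74526   , -630.31044467,  221.57042853]), 'tcp_rot': array([-8.41202011e-04,  9.92576754e-01,  1.21616846e-01, -1.48390527e-04]), 'force': array([ 0.58488844,  0.2065364 , -1.41276227]), 'torque': array([ 0.01704399, -0.01104146, -0.03853878]), 'grasp_force': 0.0, 'width': 0.9978511510893264} 18.700000000000003
```

View pics/side0.png

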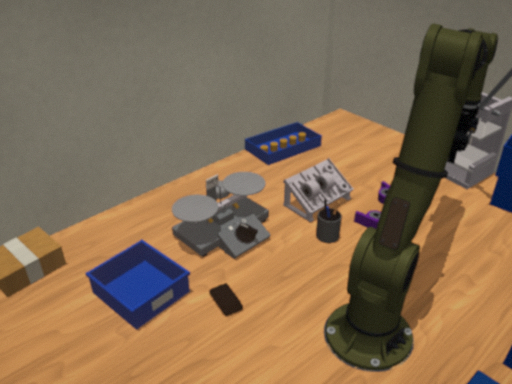

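View pics/top0.png

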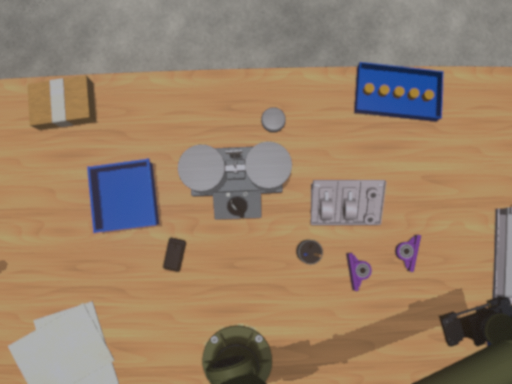

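Top view: the empty blue bin is at (123,196), the pans at (203,168) and (268,165), and the knob at (237,205). The rack is at (347,203), with grey blocks in its lanes at (327,203) and (350,203) and the lever at (373,203). Two objects could be mistaken for needed ones: the purple blocks at (358,270) and (408,252), and the blue box holding orange parts at (399,92). I'll enlarge to confirm.

```bash
cat > h.py <<'E'
import numpy as np, cv2
from scipy.spatial.transform import Rotation as R
from cell import robot
def cam(n):
    c=robot.camera_info(n); q=np.array(c["orientation"]); return c,R.from_quat(q[[1,2,3,0]]).as_matrix()
def K(c): return np.array([[c["fx"],0,c["cx"]],[0,c["fy"],c["cy"]],[0,0,1.]]),np.array([c["k1"],0,0,0,0.])
def proj(n,P):
    c,M=cam(n); p=(np.atleast_2d(P)-c["xyz"])@M*[1,-1,-1]; k,d=K(c)
    return cv2.projectPoints(p,np.zeros(3),np.zeros(3),k,d)[0][:,0]
def ray(n,uv):
    c,M=cam(n); k,d=K(c)
    s=cv2.undistortPointsIter(np.array(uv,float).reshape(-1,1,2),k,d,None,None,(3,50,1e-10))[:,0]
    return c["xyz"],np.c_[s[:,0],-s[:,1],-np.ones(len(s))]@M.T
def onz(n,uv,z):
    o,d=ray(n,uv); return o+d*((z-o[2])/d[:,2])[:,None]
def tri(us,ut):
    o1,d1=ray("side",[us]);o2,d2=ray("top",[ut]);A=[];b=[]
    A=np.c_[d1[0],-d2[0]];t=np.linalg.lstsq(A,o2-o1,rcond=None)[0]
    p,q=o1+t[0]*d1[0],o2+t[1]*d2[0];return (p+q)/2,np.linalg.norm(p-q)
E
python3 - <<'E'
from h import *
t=cv2.imread("pics/top0.png");s=cv2.imread("pics/side0.png")
z=lambda im,x,y,w,h:cv2.resize(im[y:y+h,x:x+w],(400,300),interpolation=cv2.INTER_CUBIC)
a=np.vstack([np.hstack([z(t,175,138,120,90),z(t,305,173,88,66)]),np.hstack([z(s,168,165,112,84+6),z(s,276,154,88,66)])])
cv2.imwrite("pics/crop.png",a)
E
```

```text
(no output)
```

View pics/crop.png

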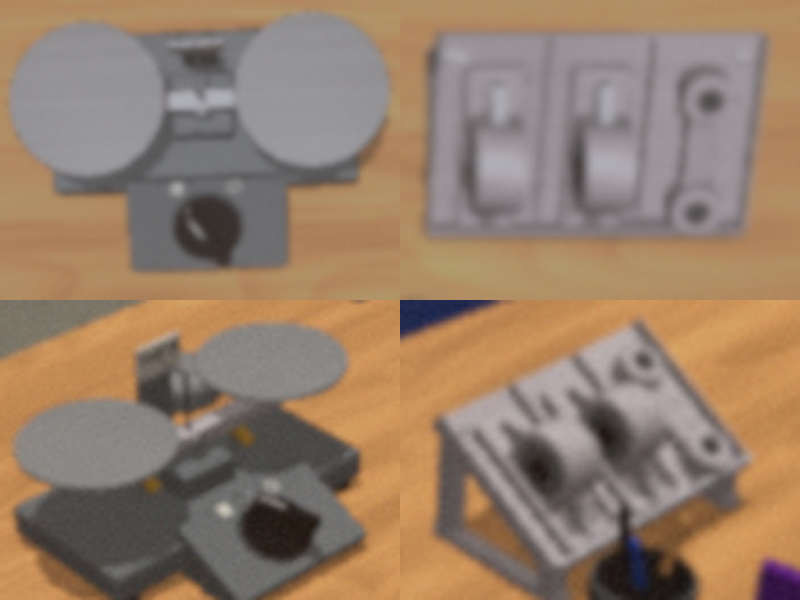

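The crops confirm it. The two grey blocks are in the left and middle lanes (hubs ≈(327,206) and (350,206)), and the lever is in the right lane. The knob's white line points to the upper left, at the square mark. Next I'll compute positions.

```bash
python3 - <<'E'
from h import *
np.set_printoptions(precision=1,suppress=True)
t=cv2.imread("pics/top0.png");s=cv2.imread("pics/side0.png")
T=lambda x,y:(x/3.3333+175-.35,y/3.3333+138-.35)      # balance crop
U=lambda x,y:((x-400)/4.545+305-.4,y/4.545+173-.4)    # rack crop top
V=lambda x,y:(x/3.571+168-.35,(y-300)/3.333+165-.35)
W=lambda x,y:((x-400)/4.545+276-.4,(y-300)/4.545+154-.4)
pl=onz("top",[T(87,99)],132)[0];pr=onz("top",[T(312,90)],132)[0]
print("pans top",pl,pr,np.linalg.norm(pl-pr))
print("pans side",onz("side",[V(97,444),V(267,361)],132))
print("pan tri",tri(V(97,444),T(87,99)),tri(V(267,361),T(312,90)))
print("rack hi L",tri(W(437,427),U(440,35)),"hi R",tri(W(640,322),U(765,35)),"lo R",tri(W(748,460),U(745,235)))
print("rack lo z~45",onz("top",[U(430,232),U(745,235)],45),"hi z104",onz("top",[U(440,36),U(765,35)],104))
# bin: blue mask
hsv=cv2.cvtColor(t,cv2.COLOR_BGR2HSV);m=cv2.inRange(hsv,(110,120,40),(125,255,255))
c=max(cv2.findContours(m,0,2)[0],key=lambda c:cv2.contourArea(c)*(c[:,0,0].max()<200))
r=cv2.minAreaRect(c);b=cv2.boxPoints(r);q=onz("top",b,79);print("bin",q,q.mean(0),np.linalg.norm(q[0]-q[1]),np.linalg.norm(q[1]-q[2]))
# knob: dark disc
for n,x0,y0,x1,y1 in(("top",212,190,265,222),("side",218,212,270,258)):
    im=t if n=="top" else s
    g=im[y0:y1,x0:x1].max(2);m=(g<62).astype(np.uint8);k,l,st,ce=cv2.connectedComponentsWithStats(m)
    i=1+st[1:,4].argmax();print(n,st[i],ce[i]+[x0,y0])
print("knob tri (centre of bar ~)",tri(V(281,526),T(207,226)))
print("line tip top",T(187,212),"panel corners top",[onz("top",[T(*p)],z)[0] for p,z in(((130,182),110),((288,180),110),((132,268),40),((288,264),40))])
print("panel corners tri",tri(V(190,549),T(130,182)),tri(V(362,535),T(288,264)))
E
```

```text
pans top [596.6  88.9 132. ] [ 599.7 -111.3  132. ] 200.1822815590152
pans side [[ 594.1   87.8  132. ]
 [ 601.5 -109.6  132. ]]
pan tri (array([595.8,  88. , 131.4]), np.float64(2.4259472815332264)) (array([ 600.6, -110.4,  132. ]), np.float64(2.496652144765781))
rack hi L (array([ 552.3, -248.6,  101.2]), np.float64(3.0653446098767847)) hi R (array([ 544.4, -466.2,  110.2]), np.float64(7.782986402653507)) lo R (array([ 417., -461.,   44.]), np.float64(2.2850408270484226))
rack lo z~45 [[ 424.1 -243.3   45. ]
 [ 416.2 -461.5   45. ]] hi z104 [[ 552.4 -247.1  104. ]
 [ 548.  -465.4  104. ]]
bin [[616.5 453.9  79. ]
 [633.9 255.5  79. ]
 [433.5 232.7  79. ]
 [414.6 428.1  79. ]] [524.6 342.5  79. ] 199.13208916929668 201.72748303382764
top [ 17   8  17  18 183] [238.2 206.1]
side [ 18  14  21  17 269] [245.5 233.8]
knob tri (centre of bar ~) (array([483.9, -15.2,  48.4]), np.float64(6.83382785278291))
line tip top (230.75056100561008, 201.25063600636005) panel corners top [array([523.6,  53.5, 110. ]), array([522. , -88.3, 110. ]), array([449.1,  58.8,  40. ]), array([449.4, -87.7,  40. ])]
panel corners tri (array([526.3,  55.2,  34.9]), np.float64(12.411643739581503)) (array([451. , -87.3,  18. ]), np.float64(2.233855055292292))
```

```bash
python3 - <<'E'
from h import *
np.set_printoptions(precision=1,suppress=True)
T=lambda x,y:(x/3.3333+175-.35,y/3.3333+138-.35)
U=lambda x,y:((x-400)/4.545+305-.4,y/4.545+173-.4)
V=lambda x,y:(x/3.571+168-.35,(y-300)/3.333+165-.35)
print("knob dark",tri((245.5,233.8),(238.2,206.1)))
print("panel up L/R, lo L",tri(V(190,549),T(132,268)),"upR",tri(V(292,465),T(288,180)))
# predicted blocks
y=-0.028;Rr=R.from_euler("z",y).as_matrix();o=np.array([485,-354,0])
sl=R.from_euler("y",-np.pi/6).as_matrix() # block frame in rack frame, x up the slope
for lane in(70,0):
    B=Rr@sl; u=o+Rr@[-8,lane,63.5]
    P=lambda *v:u+B@np.array(v)
    pts=[P(60,20,14),P(60,-20,14),P(-60,20,14),P(-60,-20,14),P(0,17,66),P(0,-17,66),P(26,17,51),P(26,-17,51),P(-30,17,36),P(-30,-17,36)]
    q=proj("top",pts); print("centre",P(0,0,33)); print(((q+.4-[305,173])*4.545+[400,0]).round())
    q=proj("side",pts[:6]); print("side",((q+.4-[276,154])*4.545+[400,300]).round().tolist())
g=R.from_euler("z",.018).as_matrix();o=np.array([598,-11,0])
for n in("top","side"):
    for z in (60,65,70):print(n,z,proj(n,[o+g@[-126,0,z],o+g@[-126+9.5,0,z-18.7]]).tolist())
E
```

```text
knob dark (array([484.7, -17. ,  41.4]), np.float64(0.08542928555032885))
panel up L/R, lo L (array([461.8,  71.4,  79.4]), np.float64(42.343804386049754)) upR (array([531.4, -84.7,  57.3]), np.float64(12.990275097720186))
centre [ 462.5 -283.3   92.1]
[[469.  77.]
 [529.  77.]
 [458. 236.]
 [516. 237.]
 [478. 194.]
 [530. 194.]
 [477. 148.]
 [529. 148.]
 [469. 213.]
 [519. 213.]]
side [[478.0, 429.0], [516.0, 410.0], [576.0, 558.0], [613.0, 537.0], [560.0, 454.0], [592.0, 437.0]]
centre [ 460.5 -353.3   92.1]
[[574.  77.]
 [634.  78.]
 [559. 237.]
 [617. 237.]
 [584. 194.]
 [636. 194.]
 [584. 148.]
 [635. 148.]
 [573. 213.]
 [623. 213.]]
side [[544.0, 396.0], [580.0, 378.0], [641.0, 521.0], [676.0, 502.0], [626.0, 420.0], [657.0, 404.0]]
top 60 [[236.88959812237633, 209.83582337403197], [236.97628426665125, 207.12753437851686]]
top 65 [[236.8336853861771, 209.74836856905796], [236.92141463457, 207.03200347859715]]
top 70 [[236.77738496454285, 209.66030692519163], [236.86616968130946, 206.9358186262488]]
side 60 [[247.36510400360078, 231.3955627469215], [245.2647023683669, 234.82648293501526]]
side 65 [[247.35895263438948, 230.09193425770795], [245.25456526397517, 233.54366243843202]]
side 70 [[247.35279102993863, 228.78321052052596], [245.2444069208562, 232.25586044270972]]
```

```bash
cat >> h.py <<'E'
def pose():
    s=robot.read_state();q=np.array(s["tcp_rot"]);return np.array(s["position"]),R.from_quat(q[[1,2,3,0]]),s
def down(yaw=0,tilt=0):  # tool y along -(rotated y); tilt: tool top leans to the robot
    return R.from_euler("z",yaw)*R.from_euler("y",-tilt)*R.from_quat([1,0,0,0])
def go(p,Rt,frm=None):
    p0,R0,s=pose()
    if frm is not None:p0,R0=frm
    w=(R0.inv()*Rt).as_rotvec();d=Rt.inv().apply(np.array(p)-p0)
    n=int(np.ceil(np.linalg.norm(w)/.145));m=int(np.ceil(np.linalg.norm(d)/48))
    print("turn",w.round(4),"rows",n,(w/max(n,1)).round(4),"| shift then",d.round(1),"rows",m,(d/max(m,1)).round(1))
    return np.array(p),Rt
E
python3 - <<'E'
from h import *
np.set_printoptions(suppress=True)
p0,R0,s=pose()
Rt=down(-.028,np.pi/6);print(Rt.as_matrix().round(2).tolist())
f=go(p0+[0,0,60],R0)
b=-Rt.apply([0,0,1]);C=np.array([472.5,-283.5,97])
f=go(C-8.7*b+110*b,Rt,f)
f=go(C-8.7*b,Rt,f)
print(f[0])
# check the hub bores in side view
B=R.from_euler("z",-.028)*R.from_euler("y",-np.pi/6)
for c in (C,C+[-2,-70,0]): 
  for dd in (-8,0,8):
    q=proj("side",[c+B.apply([dd,17,3])])[0];print(dd,((q+.4-[276,154])*4.545+[400,300]).round())
E
```

```text
[[0.87, -0.03, 0.5], [-0.02, -1.0, -0.01], [0.5, 0.0, -0.87]]
turn [0. 0. 0.] rows 0 [0. 0. 0.] | shift then [ -0.   -0.1 -60. ] rows 2 [ -0.   -0.1 -30. ]
turn [-0.0728  0.5207  0.2651] rows 5 [-0.0146  0.1041  0.053 ] | shift then [ 172.7 -355.5  211.5] rows 10 [ 17.3 -35.6  21.2]
turn [0. 0. 0.] rows 0 [0. 0. 0.] | shift then [ -0.   0. 110.] rows 3 [-0.   0.  36.7]
[ 476.84829491 -283.62178409   89.46557899]
-8 [539. 473.]
0 [532. 464.]
8 [526. 455.]
-8 [605. 439.]
0 [598. 430.]
8 [592. 422.]
```

Request:
jog_arm --plan "0 0 0 0 0 -30 60;0 0 0 0 0 -30 60;-0.0146 0.1041 0.053 0 0 0 60;-0.0146 0.1041 0.053 0 0 0 60;-0.0146 0.1041 0.053 0 0 0 60;-0.0146 0.1041 0.053 0 0 0 60;-0.0146 0.1041 0.053 0 0 0 60;0 0 0 17.3 -35.6 21.2 60;0 0 0 17.3 -35.6 21.2 60;0 0 0 17.3 -35.6 21.2 60;0 0 0 17.3 -35.6 21.2 60;0 0 0 17.3 -35.6 21.2 60;0 0 0 17.3 -35.6 21.2 60;0 0 0 17.3 -35.6 21.2 60;0 0 0 17.3 -35.6 21.2 60;0 0 0 17.3 -35.6 21.2 60;0 0 0 17.3 -35.6 21.2 60;0 0 0 0 0 0 60;0 0 0 0 0 0 60" --grip_force 25

```text
clock: 2.0
position: [422.6, -281.3, 184.5]
tcp_rot: [0.004, 0.966, -0.012, 0.258]
force: [0.8, -0.8, 0.2]
width: 0.603
grasp_force: 0.0
```

```bash
python3 - <<'E'
from h import *
np.set_printoptions(suppress=True)
p,R0,s=pose();print(p,R0.as_matrix().round(3).tolist(),s["width"],s["qpos"].round(2))
Rt=down(-.028,np.pi/6);b=-Rt.apply([0,0,1]);C=np.array([472.5,-283.5,97])
go(C-8.7*b,Rt)
t=robot.capture("top")[:,:,::-1];s=robot.capture("side")[:,:,::-1]
z=lambda im,x,y,w,h:cv2.resize(im[y:y+h,x:x+w],(400,300),interpolation=cv2.INTER_CUBIC)
cv2.imwrite("pics/pre1.png",np.hstack([z(t,285,163,112,84),z(s,266,134,112,84)]))
print(proj("top",p),proj("side",p))
E
```

```text
[ 422.63937388 -281.28512016  184.45955163] [[0.866, -0.026, 0.499], [-0.021, -1.0, -0.015], [0.499, 0.002, -0.866]] 0.6029460142296937 [ 1.29 -0.24 -0.44  2.19 -0.63  0.88 -0.42]
turn [0.0009 0.0006 0.0033] rows 1 [0.0009 0.0006 0.0033] | shift then [ -0.5   0.8 109.4] rows 3 [-0.2  0.3 36.5]
[[330.73456475 222.60452846]] [[320.99877088 171.62535682]]
```

View pics/pre1.png

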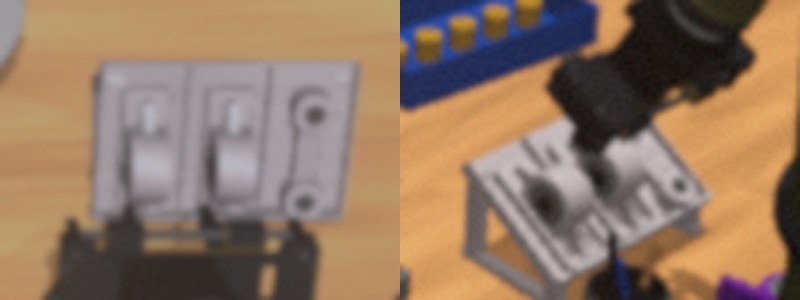

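The crop shows both grey blocks in place, with the open fingers straddling the left-lane block's line at about (163,213). I'll descend along the block's axis.

Request:
jog_arm --plan "0.001 0.001 0.003 -0.5 0.8 30 60;0 0 0 0 0 30 60;0 0 0 0 0 25 60;0 0 0 0 0 15 60;0 0 0 0 0 8 60;0 0 0 0 0 0 60;0 0 0 0 0 0 60"

```text
clock: 2.8
position: [476.0, -285.8, 91.7]
tcp_rot: [0.004, 0.966, -0.015, 0.26]
force: [-0.5, 0.4, -0.2]
width: 0.597
grasp_force: 0.0
```

```bash
python3 - <<'E'
from h import *
np.set_printoptions(suppress=True)
p,R0,s=pose();print(p,s["force"].round(1),s["width"],s["qpos"].round(2))
t=robot.capture("top")[:,:,::-1];s=robot.capture("side")[:,:,::-1]
z=lambda im,x,y,w,h:cv2.resize(im[y:y+h,x:x+w],(400,300),interpolation=cv2.INTER_CUBIC)
cv2.imwrite("pics/pre2.png",np.hstack([z(t,295,163,88,66),z(s,276,144,88,66)]))
E
```

```text
[ 475.96426612 -285.77900777   91.7059305 ] [-0.5  0.4 -0.2] 0.5973867246574394 [ 1.24 -0.   -0.53  2.21 -0.6   0.59 -0.45]
```

View pics/pre2.png

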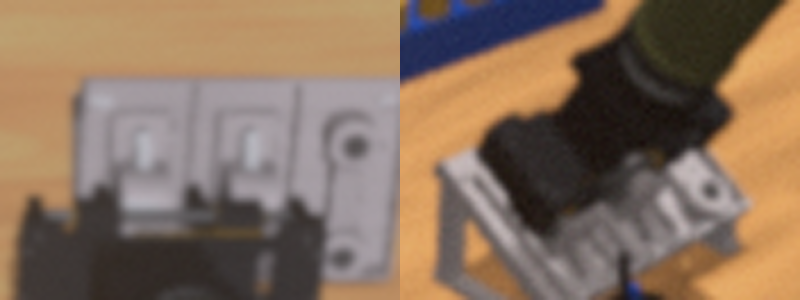

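Fingers straddle the left-lane hub with nothing touching. I'll close and lift along the tool axis.

Request:
jog_arm --plan "0 0 0 0 0 0 0;0 0 0 0 0 0 0;0 0 0 0 0 0 0;0 0 0 0 0 0 0;0 0 0 0 0 0 0;0 0 0 0 0 0 0" --grip_force 35

```text
clock: 3.5
position: [476.5, -283.9, 91.6]
tcp_rot: [0.003, 0.966, -0.014, 0.26]
force: [-2.2, 2.8, 5.9]
width: 0.386
grasp_force: 34.9
```

Request:
jog_arm --plan "0 0 0 0 0 -5 0;0 0 0 0 0 -10 0;0 0 0 0 0 -20 0;0 0 0 0 0 -25 0;0 0 0 0 0 -25 0;0 0 0 0 0 0 0;0 0 0 0 0 0 0"

```text
clock: 4.2
position: [432.7, -283.7, 164.2]
tcp_rot: [0.004, 0.966, -0.015, 0.259]
force: [0.5, 0.1, -4.1]
width: 0.387
grasp_force: 34.9
```

```bash
python3 - <<'E'
from h import *
np.set_printoptions(suppress=True)
p,R0,s=pose();print(p,s["force"].round(1),s["width"],s["qpos"].round(2))
Pl=np.array([596.2,88.4,132]);Pr=np.array([600.1,-110.8,132])
g=down(.0,0)
f=go(p+[0,0,60],R0)
f=go([Pl[0]+8,Pl[1],132+24.3+100],g,f)
f=go([Pl[0]+8,Pl[1],132+24.3],g,f)
E
```

```text
[ 432.74767176 -283.66417746  164.15218194] [ 0.5  0.1 -4.1] 0.3871048372334607 [ 1.29 -0.19 -0.47  2.2  -0.63  0.82 -0.42]
turn [0. 0. 0.] rows 0 [0. 0. 0.] | shift then [ 30.   0. -52.] rows 2 [ 15.   0. -26.]
turn [ 0.0084 -0.5239 -0.0301] rows 4 [ 0.0021 -0.131  -0.0075] | shift then [ 171.5 -372.1  -32.1] rows 9 [ 19.1 -41.3  -3.6]
turn [0. 0. 0.] rows 0 [0. 0. 0.] | shift then [  0.   0. 100.] rows 3 [ 0.   0.  33.3]
```

Request:
jog_arm --plan "0 0 0 15 0 -26 0;0 0 0 15 0 -26 0;0.002 -0.131 -0.0075 0 0 0 0;0.002 -0.131 -0.0075 0 0 0 0;0.002 -0.131 -0.0075 0 0 0 0;0.002 -0.131 -0.0075 0 0 0 0;0 0 0 17 -37.2 -3.2 0;0 0 0 17 -37.2 -3.2 0;0 0 0 17 -37.2 -3.2 0;0 0 0 17 -37.2 -3.2 0;0 0 0 17 -37.2 -3.2 0;0 0 0 17 -37.2 -3.2 0;0 0 0 17 -37.2 -3.2 0;0 0 0 17 -37.2 -3.2 0;0 0 0 17 -37.2 -3.2 0;0 0 0 17 -37.2 -3.2 0;0 0 0 0 0 0 0;0 0 0 0 0 0 0;0 0 0 0 0 0 0"

```text
clock: 6.1
position: [603.0, 87.6, 255.5]
tcp_rot: [-0.0, 1.0, -0.0, -0.001]
force: [-0.5, -0.5, -4.2]
width: 0.387
grasp_force: 34.9
```

```bash
python3 - <<'E'
from h import *
np.set_printoptions(suppress=True)
p,R0,s=pose();print(p,s["force"].round(1),s["width"],s["qpos"].round(2))
f=go([602,88.4,132+24.3+14],down())
t=robot.capture("top")[:,:,::-1];s=robot.capture("side")[:,:,::-1]
z=lambda im,x,y,w,h:cv2.resize(im[y:y+h,x:x+w],(400,300),interpolation=cv2.INTER_CUBIC)
cv2.imwrite("pics/pan1.png",np.hstack([z(t,165,130,128,96),z(s,152,115,128,96)]))
# expected underside of the foot, seen from the side, for TCP 24.3 above it
for h in(24.3,):
  P=[p+R0.apply([a,b,h]) for a in(-60,60) for b in(-20,20)]; print(((proj("side",P)-[152,115])*3.125+[400,0]).round())
E
```

```text
[602.98655209  87.61539558 255.47716492] [-0.5 -0.5 -4.2] 0.3868680735676855 [ 0.58  0.37 -0.99  1.48  0.31  1.46 -1.98]
turn [-0.0003  0.0013 -0.0002] rows 1 [-0.0003  0.0013 -0.0002] | shift then [-1.  -0.8 85.2] rows 2 [-0.5 -0.4 42.6]
[[544. 232.]
 [579. 216.]
 [466. 181.]
 [501. 167.]]
```

View pics/pan1.png

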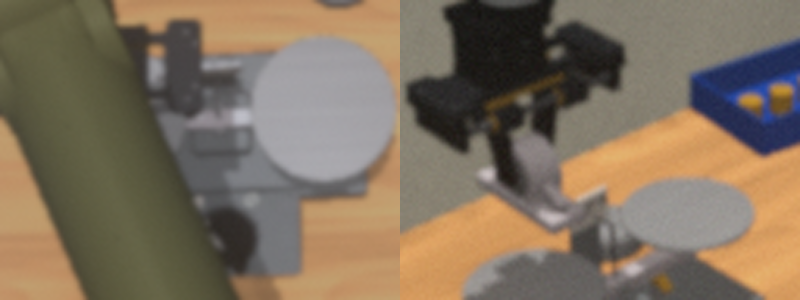

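The side view shows the block held upright, its foot running (477,180)–(575,210), which matches the prediction. I'll lower to just above the pan, then step down while watching the force.

Request:
jog_arm --plan "0 0.0013 0 -0.5 -0.4 30 0;0 0 0 -0.5 -0.4 30 0;0 0 0 0 0 18 0;0 0 0 0 0 8 0;0 0 0 0 0 4 0;0 0 0 0 0 0 0;0 0 0 0 0 0 0"

```text
clock: 6.9
position: [603.2, 89.5, 168.3]
tcp_rot: [-0.0, 1.0, 0.0, 0.002]
force: [0.4, 0.2, -3.5]
width: 0.387
grasp_force: 34.9
```

Request:
jog_arm --plan "0 0 0 0 0 1.5 0;0 0 0 0 0 1.5 0;0 0 0 0 0 0 0"

```text
clock: 7.2
position: [602.4, 89.5, 164.1]
tcp_rot: [-0.0, 1.0, 0.0, 0.001]
force: [0.4, -1.1, -2.9]
width: 0.386
grasp_force: 34.9
```

Request:
jog_arm --plan "0 0 0 0 0 1.5 0;0 0 0 0 0 0 0;0 0 0 0 0 0 0"

```text
clock: 7.5
position: [602.4, 89.5, 162.5]
tcp_rot: [-0.0, 1.0, 0.0, 0.001]
force: [0.4, 0.5, -3.7]
width: 0.387
grasp_force: 34.9
```

Request:
jog_arm --plan "0 0 0 0 0 1.5 0;0 0 0 0 0 0 0;0 0 0 0 0 1.5 0;0 0 0 0 0 0 0"

```text
clock: 7.9
position: [602.4, 89.5, 159.4]
tcp_rot: [-0.0, 1.0, 0.0, 0.001]
force: [1.1, -0.4, -1.8]
width: 0.385
grasp_force: 34.9
```

Request:
jog_arm --plan "0 0 0 0 0 1.5 0;0 0 0 0 0 0 0;0 0 0 0 0 0 0"

```text
clock: 8.2
position: [602.5, 89.5, 158.5]
tcp_rot: [-0.0, 1.0, 0.0, 0.001]
force: [0.4, -0.9, 0.4]
width: 0.391
grasp_force: 34.9
```

Request:
jog_arm --plan "0 0 0 0 0 1 0;0 0 0 0 0 0 0;0 0 0 0 0 0 0"

```text
clock: 8.5
position: [602.6, 89.6, 157.8]
tcp_rot: [-0.0, 1.0, 0.0, 0.001]
force: [-1.6, -1.5, 5.3]
width: 0.395
grasp_force: 34.9
```

Contact at TCP z≈158 with a light force. I'll release and retreat.

Request:
jog_arm --plan "0 0 0 0 0 0 45;0 0 0 0 0 0 50;0 0 0 0 0 0 60;0 0 0 0 0 0 65;0 0 0 0 0 -20 65;0 0 0 0 0 -40 65;0 0 0 0 0 -40 65;0 0 0 0 0 0 65"

```text
clock: 9.3
position: [605.0, 91.0, 262.9]
tcp_rot: [-0.001, 1.0, 0.0, 0.006]
force: [0.3, 0.7, -0.2]
width: 0.649
grasp_force: 0.0
```

```bash
python3 - <<'E'
from h import *
np.set_printoptions(suppress=True)
p,R0,s=pose();print(p,s["force"].round(1),s["width"],s["qpos"].round(2))
# back above lane 2 at 110 along slope normal; first translate upright
Rt=down(-.028,np.pi/6);b=-Rt.apply([0,0,1])
# block1 gripped at TCP (476.5,-283.9,91.6), 26 mm above underside -> block2 one lane (70 mm) on
G=np.array([476.5,-283.9,91.6])+R.from_euler("z",-.028).apply([0,-70,0]);print(G)
pre=G+100*b
f=go(pre+[0,0,40],R0)
f=go(pre,Rt,f); f=go(G,Rt,f)
t=robot.capture("side")[:,:,::-1]
cv2.imwrite("pics/pl1.png",cv2.resize(t[145:145+96,152:152+128],(640,480),interpolation=cv2.INTER_CUBIC))
P=[np.array([p[0]+a,p[1]+c,h]) for h in(132,) for a in(-60,60) for c in(-20,20)];print(((proj("side",P)-[152,145])*5).round())
E
```

```text
[604.97709751  90.97909967 262.94715814] [ 0.3  0.7 -0.2] 0.6491912094059444 [ 0.58  0.36 -0.99  1.48  0.3   1.46 -1.98]
[ 474.5402561  -353.87256179   91.6       ]
turn [0. 0. 0.] rows 0 [0. 0. 0.] | shift then [-181.3  443.4   41.7] rows 11 [-16.5  40.3   3.8]
turn [-0.0096  0.5118  0.0276] rows 4 [-0.0024  0.1279  0.0069] | shift then [-20.    0.   34.6] rows 1 [-20.    0.   34.6]
turn [0. 0. 0.] rows 0 [0. 0. 0.] | shift then [ -0.   0. 100.] rows 3 [-0.   0.  33.3]
[[287. 339.]
 [234. 366.]
 [166. 255.]
 [114. 280.]]
```

View pics/pl1.png

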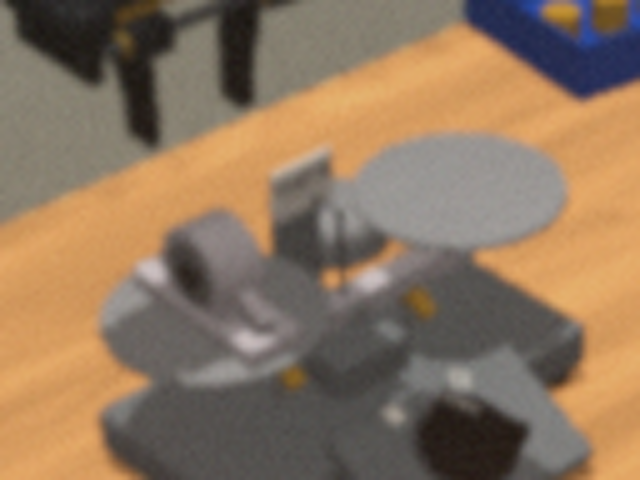

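Block 1 stands flat on the left pan, its foot running (135,270)–(298,330). Now the second block.

Request:
jog_arm --plan "0 0 0 -16.5 40.3 3.8 60;0 0 0 -16.5 40.3 3.8 60;0 0 0 -16.5 40.3 3.8 60;0 0 0 -16.5 40.3 3.8 60;0 0 0 -16.5 40.3 3.8 60;0 0 0 -16.5 40.3 3.8 60;0 0 0 -16.5 40.3 3.8 60;0 0 0 -16.5 40.3 3.8 60;0 0 0 -16.5 40.3 3.8 60;0 0 0 -16.5 40.3 3.8 60;0 0 0 -16.5 40.3 3.8 60;-0.0024 0.1279 0.007 0 0 0 60;-0.0024 0.1279 0.007 0 0 0 60;-0.0024 0.1279 0.007 0 0 0 60;-0.0024 0.1279 0.007 0 0 0 60;0 0 0 -20 0 34.6 60;0 0 0 0 0 0 60;0 0 0 0 0 0 60"

```text
clock: 11.15
position: [420.6, -353.0, 174.1]
tcp_rot: [0.003, 0.967, -0.014, 0.254]
force: [0.6, 0.3, 1.0]
width: 0.603
grasp_force: 0.0
```

```bash
python3 - <<'E'
from h import *
np.set_printoptions(suppress=True)
p,R0,s=pose();print(p,s["width"],s["qpos"].round(2))
Rt=down(-.028,np.pi/6)
go([474.5,-354,91.6],Rt)
E
```

```text
[ 420.64031584 -353.0057885   174.08982734] 0.602943202092394 [ 1.58 -0.08 -0.64  2.08 -0.59  0.88 -0.34]
turn [-0.0008  0.0107 -0.0004] rows 1 [-0.0008  0.0107 -0.0004] | shift then [ 5.4 -0.5 98.4] rows 3 [ 1.8 -0.2 32.8]
```

Request:
jog_arm --plan "-0.001 0.011 0 2.7 -0.3 25 60;0 0 0 2.7 -0.3 25 60;0 0 0 0 0 22 60;0 0 0 0 0 15 60;0 0 0 0 0 8 60;0 0 0 0 0 2 60;0 0 0 0 0 0 60;0 0 0 0 0 0 60"

```text
clock: 11.95
position: [474.0, -355.9, 94.4]
tcp_rot: [0.006, 0.966, -0.014, 0.26]
force: [1.0, 0.0, 0.3]
width: 0.606
grasp_force: 0.0
```

```bash
python3 - <<'E'
from h import *
np.set_printoptions(suppress=True)
p,R0,s=pose();print(p,s["force"].round(1),s["width"],R0.as_matrix().round(3).tolist())
t=robot.capture("top")[:,:,::-1];s=robot.capture("side")[:,:,::-1]
z=lambda im,x,y,w,h:cv2.resize(im[y:y+h,x:x+w],(400,300),interpolation=cv2.INTER_CUBIC)
cv2.imwrite("pics/pre3.png",np.hstack([z(t,305,163,88,66),z(s,286,134,88,66)]))
E
```

```text
[ 474.01104346 -355.85425994   94.37400204] [1.  0.  0.3] 0.6061246724827162 [[0.865, -0.029, 0.501], [-0.023, -1.0, -0.018], [0.502, 0.004, -0.865]]
```

View pics/pre3.png

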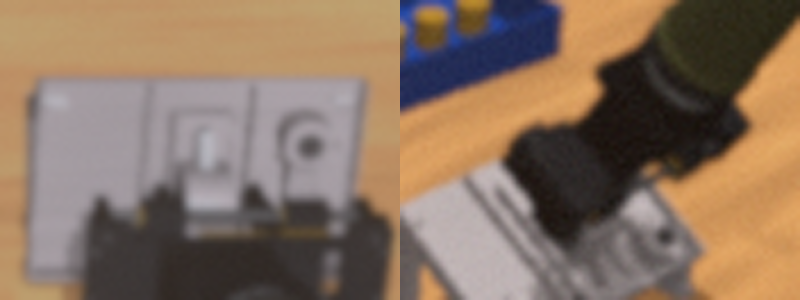

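Fingers straddle the middle-lane hub (185–240, with fingers at 165 and 255), clear of the lever. I'll grip and lift.

Request:
jog_arm --plan "0 0 0 0 0 2.5 60;0 0 0 0 0 0 0;0 0 0 0 0 0 0;0 0 0 0 0 0 0;0 0 0 0 0 0 0;0 0 0 0 0 0 0;0 0 0 0 0 0 0" --grip_force 35

```text
clock: 12.75
position: [475.1, -354.8, 91.2]
tcp_rot: [0.005, 0.966, -0.014, 0.259]
force: [-1.4, 1.9, 2.3]
width: 0.389
grasp_force: 35.0
```

Request:
jog_arm --plan "0 0 0 0 0 -5 0;0 0 0 0 0 -10 0;0 0 0 0 0 -20 0;0 0 0 0 0 -25 0;0 0 0 0 0 -25 0;0 0 0 0 0 0 0;0 0 0 0 0 0 0"

```text
clock: 13.45
position: [431.4, -354.1, 164.4]
tcp_rot: [0.006, 0.966, -0.014, 0.259]
force: [0.2, 0.1, -4.9]
width: 0.389
grasp_force: 35.0
```

```bash
python3 - <<'E'
from h import *
np.set_printoptions(suppress=True)
p,R0,s=pose();print(p,s["force"].round(1),s["width"],s["qpos"].round(2))
f=go(p+[0,0,60],R0)
f=go([605,-111,255],down(),f)
E
```

```text
[ 431.40030558 -354.0654829   164.43062766] [ 0.2  0.1 -4.9] 0.38873383113174204 [ 1.59 -0.06 -0.67  2.09 -0.6   0.84 -0.34]
turn [0. 0. 0.] rows 0 [0. 0. 0.] | shift then [ 30.    0.2 -52. ] rows 2 [ 15.    0.1 -26. ]
turn [ 0.0116 -0.5235 -0.0283] rows 4 [ 0.0029 -0.1309 -0.0071] | shift then [ 173.6 -243.1  -30.6] rows 7 [ 24.8 -34.7  -4.4]
```

Request:
jog_arm --plan "0 0 0 15 0 -26 0;0 0 0 15 0 -26 0;0.003 -0.131 -0.007 0 0 0 0;0.003 -0.131 -0.007 0 0 0 0;0.003 -0.131 -0.007 0 0 0 0;0.003 -0.131 -0.007 0 0 0 0;0 0 0 24.8 -34.7 -4.4 0;0 0 0 24.8 -34.7 -4.4 0;0 0 0 24.8 -34.7 -4.4 0;0 0 0 24.8 -34.7 -4.4 0;0 0 0 24.8 -34.7 -4.4 0;0 0 0 24.8 -34.7 -4.4 0;0 0 0 24.8 -34.7 -4.4 0;0 0 0 0 0 0 0;0 0 0 0 0 0 0;0 0 0 0 0 0 0"

```text
clock: 15.05
position: [605.2, -111.5, 254.5]
tcp_rot: [-0.001, 1.0, -0.0, -0.001]
force: [0.7, 0.2, -4.1]
width: 0.388
grasp_force: 35.0
```

```bash
python3 - <<'E'
from h import *
np.set_printoptions(suppress=True)
p,R0,s=pose();print(p,s["force"].round(1),s["width"],s["qpos"].round(2),R0.as_matrix().round(3).tolist())
go([605,-111,168],down())
E
```

```text
[ 605.16987151 -111.47647006  254.50164508] [ 0.7  0.2 -4.1] 0.3878555694061495 [ 0.89  0.38 -0.97  1.47  0.31  1.46 -1.65] [[1.0, -0.0, -0.001], [-0.0, -1.0, 0.002], [-0.001, -0.002, -1.0]]
turn [-0.0022  0.0014 -0.    ] rows 1 [-0.0022  0.0014 -0.    ] | shift then [-0.2 -0.5 86.5] rows 2 [-0.1 -0.2 43.3]
```

Request:
jog_arm --plan "-0.002 0.0014 0 0 -0.5 30 0;0 0 0 0 0 30 0;0 0 0 0 0 16 0;0 0 0 0 0 8 0;0 0 0 0 0 3 0;0 0 0 0 0 1.5 0;0 0 0 0 0 1.5 0;0 0 0 0 0 0 0"

```text
clock: 15.85
position: [606.4, -110.0, 166.9]
tcp_rot: [0.0, 1.0, 0.0, 0.002]
force: [-0.3, 0.1, -4.7]
width: 0.384
grasp_force: 35.0
```

Request:
jog_arm --plan "0 0 0 0 0 1.5 0;0 0 0 0 0 1 0;0 0 0 0 0 0 0"

```text
clock: 16.15
position: [605.8, -110.1, 163.6]
tcp_rot: [0.0, 1.0, 0.0, 0.001]
force: [-0.6, 0.2, -3.8]
width: 0.386
grasp_force: 35.0
```

Request:
jog_arm --plan "0 0 0 0 0 1.5 0;0 0 0 0 0 0 0;0 0 0 0 0 0 0"

```text
clock: 16.45
position: [605.8, -110.1, 162.0]
tcp_rot: [0.0, 1.0, 0.0, 0.001]
force: [0.5, 0.6, -4.0]
width: 0.388
grasp_force: 35.0
```

Request:
jog_arm --plan "0 0 0 0 0 1 0;0 0 0 0 0 0 0;0 0 0 0 0 0 0"

```text
clock: 16.75
position: [605.9, -110.1, 161.1]
tcp_rot: [0.0, 1.0, 0.0, 0.001]
force: [0.1, -0.5, -4.0]
width: 0.392
grasp_force: 35.0
```

Request:
jog_arm --plan "0 0 0 0 0 1.5 0;0 0 0 0 0 0 0;0 0 0 0 0 0 0"

```text
clock: 17.05
position: [606.1, -110.1, 159.9]
tcp_rot: [0.0, 1.0, 0.0, 0.001]
force: [0.4, -0.6, -2.9]
width: 0.385
grasp_force: 35.0
```

Request:
jog_arm --plan "0 0 0 0 0 1 0;0 0 0 0 0 0 0;0 0 0 0 0 0 0"

```text
clock: 17.35
position: [606.1, -110.1, 159.0]
tcp_rot: [0.0, 1.0, 0.0, 0.001]
force: [-0.9, 0.9, 0.2]
width: 0.386
grasp_force: 35.0
```

Request:
jog_arm --plan "0 0 0 0 0 1 0;0 0 0 0 0 0 0;0 0 0 0 0 0 0"

```text
clock: 17.65
position: [606.2, -110.1, 158.2]
tcp_rot: [0.0, 1.0, 0.0, 0.002]
force: [-1.4, -0.1, 2.8]
width: 0.387
grasp_force: 35.0
```

Request:
jog_arm --plan "0 0 0 0 0 0 45;0 0 0 0 0 0 50;0 0 0 0 0 0 60;0 0 0 0 0 0 65;0 0 0 0 0 -20 65;0 0 0 0 0 -40 65;0 0 0 0 0 -40 65;0 0 0 0 0 0 65"

```text
clock: 18.45
position: [608.7, -109.5, 263.6]
tcp_rot: [0.001, 1.0, 0.0, 0.006]
force: [0.1, 0.8, -0.2]
width: 0.65
grasp_force: 0.0
```

```bash
python3 - <<'E'
from h import *
np.set_printoptions(suppress=True,precision=2)
p,R0,s=pose();print(p,s["force"].round(1),s["width"])
def kf(a): return R.from_euler("z",.018)*R.from_euler("y",-np.radians(27))*R.from_euler("z",a)
G=np.array([476.5,-13.5,61]);F=kf(.6)
th=np.linspace(0,2*np.pi,60)
disc=np.c_[31*np.cos(th),31*np.sin(th),-21+0*th]
bar=np.array([[a,b,8] for a in(30,-30) for b in(6.5,-6.5)])
pts=G+F.apply(np.r_[disc,bar])
est={}
for n,x0,y0,x1,y1 in(("top",212,190,265,222),("side",218,212,270,258)):
    im=cv2.imread(f"pics/{n}0.png");S=4
    g=cv2.resize(cv2.GaussianBlur(im[y0:y1,x0:x1].max(2),(3,3),0),None,fx=S,fy=S,interpolation=cv2.INTER_CUBIC);m=(g<70).astype(np.uint8)
    k,l,st,ce=cv2.connectedComponentsWithStats(m);i=1+st[1:,4].argmax()
    c=cv2.findContours((l==i).astype(np.uint8),0,2)[0][0]
    h=cv2.convexHull(c)[:,0]/S+[x0,y0]-.5+.125
    def cen(h): M=cv2.moments(cv2.convexHull(h.astype(np.float32)));return np.array([M["m10"],M["m01"]])/M["m00"],M["m00"]**.5,np.r_[h.min(0),h.max(0)]
    mc,ma,mb=cen(h);q=proj(n,pts);pc,pa,pb=cen(q)
    print(n,"meas",mc,ma,mb,"pred",pc,pa,pb)
    est[n]=proj(n,G)[0]+mc-pc
print("knob grip",tri(est["side"],est["top"]))
E
```

```text
[ 608.67 -109.49  263.56] [ 0.1  0.8 -0.2] 0.650142447251089
top meas [237.09 206.11] 16.296088487732263 [227.62 196.88 245.88 215.88] pred [237.38 206.37] 17.580037441965207 [227.11 196.5  246.92 217.66]
side meas [245.59 233.59] 17.09349291397168 [235.12 225.12 256.62 242.62] pred [244.84 233.59] 16.9964145359482 [234.66 223.63 256.84 242.73]
knob grip (array([476.08, -13.86,  61.22]), np.float64(3.460104837522568))
```

Knob grip point ≈(476,−14,61), consistent in both views and with the panel geometry. Now the pre-grasp pose over the knob.

```bash
cat >> h.py <<'E'
KG=np.array([476,-14,61.]);KN=R.from_euler("z",.018).apply([-np.sin(np.radians(27)),0,np.cos(np.radians(27))])
def kr(a): return R.from_euler("z",.018)*R.from_euler("y",-np.radians(27))*R.from_euler("z",a)*R.from_quat([1,0,0,0])
E
python3 - <<'E'
from h import *
np.set_printoptions(suppress=True)
p,R0,s=pose()
f=go([430,-20,240],R0); f=go(KG+80*KN,kr(.6),f); go(KG-15.7*KN,kr(.6),f)
E
```

```text
turn [0. 0. 0.] rows 0 [0. 0. 0.] | shift then [-178.9  -89.7   21.3] rows 5 [-35.8 -17.9   4.3]
turn [-0.1321  0.4477 -0.6056] rows 6 [-0.022   0.0746 -0.1009] | shift then [-30.2 -27.  100.4] rows 3 [-10.1  -9.   33.5]
turn [0. 0. 0.] rows 0 [0. 0. 0.] | shift then [-0.  -0.  95.7] rows 2 [-0.  -0.  47.8]
```

Request:
jog_arm --plan "0 0 0 -28 -18 4.3 60;0 0 0 -28 -18 4.3 60;0 0 0 -28 -18 4.3 50;0 0 0 -28 -18 4.3 45;0 0 0 -28 -18 4.3 40;-0.022 0.0746 -0.1009 0 0 0 40;-0.022 0.0746 -0.1009 0 0 0 40;-0.022 0.0746 -0.1009 0 0 0 40;-0.022 0.0746 -0.1009 0 0 0 40;-0.022 0.0746 -0.1009 0 0 0 40;-0.022 0.0746 -0.1009 0 0 0 40;0 0 0 0 0 0 40;0 0 0 0 0 0 40"

```text
clock: 19.75
position: [471.2, -22.6, 241.9]
tcp_rot: [0.048, 0.972, 0.184, 0.138]
force: [-0.2, 0.5, 0.3]
width: 0.4
grasp_force: 0.0
```

```bash
python3 - <<'E'
from h import *
np.set_printoptions(suppress=True)
p,R0,s=pose();print(p,s["qpos"].round(2),s["width"])
f=go(KG+60*KN,kr(.6)); go(KG-15.7*KN,kr(.6),f)
E
```

```text
[471.19655814 -22.60961766 241.9356733 ] [ 0.33 -0.3  -0.31  2.06 -0.06  1.08 -1.16] 0.3999108990047035
turn [-0.0431  0.1839 -0.2326] rows 3 [-0.0144  0.0613 -0.0775] | shift then [-59.3 -50.9 103.5] rows 3 [-19.8 -17.   34.5]
turn [0. 0. 0.] rows 0 [0. 0. 0.] | shift then [-0.  -0.  75.7] rows 2 [-0.  -0.  37.8]
```

```bash
python3 - <<'E'
from h import *
np.set_printoptions(suppress=True)
p,R0,s=pose()
f=go([460,-15,125],R0); f=go(KG+50*KN,kr(.6),f); go(KG-15.7*KN,kr(.6),f)
E
```

```text
turn [0. 0. 0.] rows 0 [0. 0. 0.] | shift then [-36.5 -27.6 108.5] rows 3 [-12.2  -9.2  36.2]
turn [-0.0431  0.1839 -0.2326] rows 3 [-0.0144  0.0613 -0.0775] | shift then [-11.8  -8.9  14.3] rows 1 [-11.8  -8.9  14.3]
turn [0. 0. 0.] rows 0 [0. 0. 0.] | shift then [-0.  -0.  65.7] rows 2 [-0.  -0.  32.8]
```

Request:
jog_arm --plan "0 0 0 -12.2 -9.2 36.2 40;0 0 0 -12.2 -9.2 36.2 40;0 0 0 -12.2 -9.2 36.2 40;0 0 0 0 0 0 40;-0.0144 0.0613 -0.0775 0 0 0 40;-0.0144 0.0613 -0.0775 0 0 0 40;-0.0144 0.0613 -0.0775 0 0 0 40;0 0 0 0 0 0 40;0 0 0 0 0 0 40"

```text
clock: 20.65
position: [474.7, -18.7, 119.7]
tcp_rot: [0.067, 0.928, 0.293, 0.22]
force: [0.0, 0.5, 0.3]
width: 0.399
grasp_force: 0.0
```

```bash
python3 - <<'E'
from h import *
np.set_printoptions(suppress=True)
p,R0,s=pose();print(p,s["qpos"].round(2),s["width"])
f=go(KG+35*KN,kr(.6)); go(KG-15.7*KN,kr(.6),f)
E
```

```text
[474.67963682 -18.73155684 119.72269918] [ 0.18 -0.3  -0.18  2.37 -0.1   0.6  -0.89] 0.39938746727040997
turn [-0.0012  0.0068 -0.0059] rows 1 [-0.0012  0.0068 -0.0059] | shift then [-18.3 -18.2  18. ] rows 1 [-18.3 -18.2  18. ]
turn [0. 0. 0.] rows 0 [0. 0. 0.] | shift then [-0.  -0.  50.7] rows 2 [-0.  -0.  25.3]
```

Request:
jog_arm --plan "-0.001 0.007 -0.006 0 -9 12 40;0 0 0 0 -9 13 40;0 0 0 0 0 0 40;0 0 0 0 0 0 40"

```text
clock: 21.05
position: [476.5, -3.4, 92.2]
tcp_rot: [0.067, 0.926, 0.297, 0.224]
force: [-0.2, -0.6, 0.3]
width: 0.399
grasp_force: 0.0
```

```bash
python3 - <<'E'
from h import *
np.set_printoptions(suppress=True)
p,R0,s=pose();print(p,s["qpos"].round(2),s["width"])
go(KG-15.7*KN,kr(.6))
E
```

```text
[476.50072687  -3.42644569  92.23939896] [ 0.18 -0.26 -0.22  2.4  -0.09  0.52 -0.93] 0.39942364654772594
turn [-0.0011 -0.0004  0.0025] rows 1 [-0.0011 -0.0004  0.0025] | shift then [-18.2   0.4  43.2] rows 1 [-18.2   0.4  43.2]
```

Request:
jog_arm --plan "-0.001 0 0.0025 -6 0 14 40;0 0 0 -6 0.4 12 40;0 0 0 -6 0 9 40;0 0 0 0 0 4 40;0 0 0 0 0 0 40;0 0 0 0 0 0 40"

```text
clock: 21.65
position: [481.4, -13.1, 50.6]
tcp_rot: [0.067, 0.926, 0.296, 0.224]
force: [-1.1, 0.4, 0.9]
width: 0.4
grasp_force: 0.0
```

```bash
python3 - <<'E'
from h import *
np.set_printoptions(suppress=True)
p,R0,s=pose();print(p,s["qpos"].round(2),s["force"].round(1))
go(KG-15.7*KN,kr(.6))
z=lambda im,x,y,w,h:cv2.resize(im[y:y+h,x:x+w,::-1],(400,300),interpolation=cv2.INTER_CUBIC)
cv2.imwrite("pics/knob1.png",np.hstack([z(robot.capture("top"),175,138,120,90),z(robot.capture("side"),168,165,112,84)]))
E
```

```text
[481.36937704 -13.14671709  50.64340731] [ 0.2  -0.16 -0.21  2.43 -0.09  0.39 -0.91] [-1.1  0.4  0.9]
turn [-0.0005 -0.0015  0.0012] rows 1 [-0.0005 -0.0015  0.0012] | shift then [-0.5  0.6  4. ] rows 1 [-0.5  0.6  4. ]
```

View pics/knob1.png

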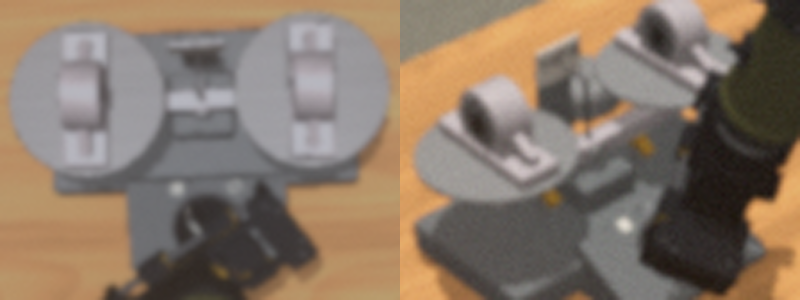

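Both blocks stand centred on their pans, (85,100) and (313,90) in the crop, with the beam level. The gripper is over the knob and clear of the pans. I'll close on the bar.

Request:
jog_arm --plan "0 0 0 -0.5 0.6 2 40;0 0 0 0 0 0 0;0 0 0 0 0 0 0;0 0 0 0 0 0 0;0 0 0 0 0 0 0;0 0 0 0 0 0 0" --grip_force 15

```text
clock: 22.35
position: [481.9, -13.7, 48.4]
tcp_rot: [0.067, 0.926, 0.297, 0.224]
force: [-3.5, 0.4, 6.9]
width: 0.144
grasp_force: 16.9
```

```bash
python3 - <<'E'
from h import *
np.set_printoptions(suppress=True)
p,R0,s=pose();print(p,s["qpos"].round(2),s["force"].round(1),s["torque"].round(2),s["width"]*87)
E
```

```text
[481.9121057  -13.73949908  48.44804883] [ 0.2  -0.16 -0.21  2.44 -0.08  0.39 -0.9 ] [-3.5  0.4  6.9] [-0.02  0.54 -0.02] 12.570867929556833
```

Request:
jog_arm --plan "0 0 0.08 0 0 -1 0;0 0 0.1 0 0 0 0;0 0 0.1 0 0 0 0;0 0 0 0 0 0 0;0 0 0 0 0 0 0"

```text
clock: 22.85
position: [481.4, -13.3, 48.6]
tcp_rot: [0.034, 0.958, 0.165, 0.231]
force: [6.1, 1.5, -6.2]
width: 0.149
grasp_force: 15.0
```

```bash
python3 - <<'E'
from h import *
np.set_printoptions(suppress=True)
p,R0,s=pose();print(p,s["qpos"].round(2),s["force"].round(1),s["torque"].round(2),s["width"]*87)
go(p,kr(.6))
E
```

```text
[481.40393198 -13.2586948   48.55091473] [ 0.24 -0.16 -0.26  2.43 -0.11  0.39 -1.16] [ 6.1  1.5 -6.2] [ 0.26 -0.15  0.2 ] 12.9912629795939
turn [-0.0016 -0.0014 -0.2776] rows 2 [-0.0008 -0.0007 -0.1388] | shift then [0. 0. 0.] rows 0 [0. 0. 0.]
```

Turning well; about 0.95 rad remains.

Request:
jog_arm --plan "0 0 0.1 0 0 0 0;0 0 0.1 0 0 0 0;0 0 0.1 0 0 0 0;0 0 0.1 0 0 0 0;0 0 0.1 0 0 0 0;0 0 0.1 0 0 0 0;0 0 0.1 0 0 0 0;0 0 0.1 0 0 0 0;0 0 0.1 0 0 0 0;0 0 0.04 0 0 0 0;0 0 0 0 0 0 0;0 0 0 0 0 0 0"

```text
clock: 24.05
position: [481.6, -11.3, 48.7]
tcp_rot: [-0.075, 0.929, -0.286, 0.221]
force: [7.0, 7.3, -6.1]
width: 0.148
grasp_force: 15.0
```

```bash
python3 - <<'E'
from h import *
np.set_printoptions(suppress=True)
p,R0,s=pose();print(p,s["qpos"].round(2),s["force"].round(1),s["torque"].round(2),s["width"]*87)
go(p,kr(-.6))
E
```

```text
[481.61521116 -11.33428618  48.71627184] [ 0.41 -0.16 -0.42  2.43 -0.18  0.39 -2.04] [ 7.   7.3 -6.1] [ 1.38 -0.14  0.95] 12.848109026581202
turn [-0.0036  0.0018 -0.0152] rows 1 [-0.0036  0.0018 -0.0152] | shift then [0. 0. 0.] rows 0 [0. 0. 0.]
```

Request:
jog_arm --plan "0 0 0 0 0 0 0;0 0 0 0 0 0 0;0 0 0 0 0 0 0;0 0 0 0 0 0 0;0 0 0 0 0 0 0;0 0 0 0 0 0 0;0 0 0 0 0 0 0;0 0 0 0 0 0 0;0 0 0 0 0 0 0;0 0 0 0 0 0 0;0 0 0 0 0 0 0;0 0 0 0 0 0 0;0 0 0 0 0 0 0;0 0 0 0 0 0 0"

```text
clock: 25.45
position: [481.6, -11.3, 48.7]
tcp_rot: [-0.075, 0.929, -0.286, 0.221]
force: [7.1, 7.9, -5.4]
width: 0.151
grasp_force: 15.0
```

```bash
python3 - <<'E'
from h import *
z=lambda im,x,y,w,h:cv2.resize(im[y:y+h,x:x+w,::-1],(400,300),interpolation=cv2.INTER_CUBIC)
t=robot.capture("top");s=robot.capture("side");cv2.imwrite("pics/top_free.png",t[:,:,::-1]);cv2.imwrite("pics/side_free.png",s[:,:,::-1])
s0=cv2.imread("pics/side0.png")[:,:,::-1]
a=np.hstack([z(s0,168,150,112,84),z(s,168,150,112,84)])
cv2.imwrite("pics/free.png",a)
E
```

```text
(no output)
```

View pics/free.png

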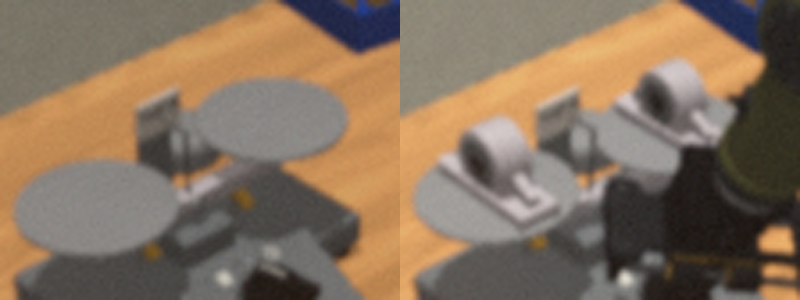

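The free-beam view shows the left pan about 10 crop px higher (bottom edge 253→243) and the right pan lower (160→170), so the right pan sank. I'll confirm numerically against the locked view.

```bash
python3 - <<'E'
from h import *
a=cv2.imread("pics/knob1.png")[:,400:]; s=cv2.imread("pics/side_free.png")
b=cv2.resize(s[165-12:165+84+12,168-5:168+112+5],None,fx=400/112,fy=300/84,interpolation=cv2.INTER_CUBIC)
ox,oy=5*400/112,12*300/84
for n,(x,y,w,h) in {"left":(45,70,130,120),"right":(225,5,90,70)}.items():
    r=cv2.matchTemplate(b,a[y:y+h,x:x+w],cv2.TM_CCOEFF_NORMED);_,v,_,l=cv2.minMaxLoc(r)
    print(n,"score",round(v,2),"image shift px",((l[0]-ox-x)/3.571,(l[1]-oy-y)/3.571))
P=np.array([[602,88,165],[606,-110,165.]]);print(proj("side",P+[0,0,13])-proj("side",P))
p,R0,_=pose();go(p,kr(.6))
E
```

```text
left score 0.98 image shift px (0.04000480057606799, -3.6004320518462207)
right score 0.99 image shift px (-0.2400288034564159, 3.400408048965877)
[[-0.28872997 -3.65392853]
 [-0.04034043 -3.50593086]]
turn [-4.3000e-03 -5.0000e-04 -1.2152e+00] rows 9 [-5.00e-04 -1.00e-04 -1.35e-01] | shift then [0. 0. 0.] rows 0 [0. 0. 0.]
```

The left block rose 13 mm and the right block sank 13 mm, so the right one is heavier. Turning back to the square mark.

Request:
jog_arm --plan "0 0 -0.1 0 0 0 0;0 0 -0.1 0 0 0 0;0 0 -0.1 0 0 0 0;0 0 -0.1 0 0 0 0;0 0 -0.1 0 0 0 0;0 0 -0.1 0 0 0 0;0 0 -0.1 0 0 0 0;0 0 -0.1 0 0 0 0;0 0 -0.1 0 0 0 0;0 0 -0.1 0 0 0 0;0 0 -0.1 0 0 0 0;0 0 -0.1 0 0 0 0;0 0 -0.04 0 0 0 0;0 0 0 0 0 0 0;0 0 0 0 0 0 0;0 0 0 0 0 0 0;0 0 0 0 0 0 0"

```text
clock: 27.25
position: [481.6, -13.8, 48.7]
tcp_rot: [0.069, 0.923, 0.305, 0.224]
force: [7.2, 0.1, -6.1]
width: 0.15
grasp_force: 15.0
```

```bash
python3 - <<'E'
from h import *
np.set_printoptions(suppress=True)
p,R0,s=pose();print(p,s["qpos"].round(2),s["force"].round(1),s["torque"].round(2),s["width"]*87)
go(p,kr(.6))
E
```

```text
[481.61713662 -13.80569187  48.70004   ] [ 0.2  -0.16 -0.22  2.44 -0.09  0.39 -0.88] [ 7.2  0.1 -6.1] [-0.   -0.16 -0.23] 13.050578352408252
turn [-0.0008 -0.0018  0.0204] rows 1 [-0.0008 -0.0018  0.0204] | shift then [0. 0. 0.] rows 0 [0. 0. 0.]
```

Request:
jog_arm --plan "0 0 0 0 0 0 20;0 0 0 0 0 0 40;0 0 0 0 0 0 40;0 0 0 6 0 -14 40;0 0 0 6 0 -14 40;0 0 0 6 0 -16 40;0 0 0 0 0 0 40;0 0 0 0 0 0 40"

```text
clock: 28.05
position: [473.8, -3.6, 94.4]
tcp_rot: [0.069, 0.923, 0.306, 0.223]
force: [-0.4, 0.4, 0.1]
width: 0.397
grasp_force: 0.0
```

```bash
python3 - <<'E'
from h import *
np.set_printoptions(suppress=True,precision=3)
p,R0,s=pose();print(p,s["qpos"].round(2),s["width"])
a=cv2.imread("pics/knob1.png")[:,400:]; s=robot.capture("side")[:,:,::-1]
cv2.imwrite("pics/side_lock.png",s)
b=cv2.resize(s[165-12:165+84+12,168-5:168+112+5],None,fx=400/112,fy=300/84,interpolation=cv2.INTER_CUBIC)
ox,oy=5*400/112,12*300/84
for n,(x,y,w,h) in {"left":(45,70,130,120),"right":(225,5,90,70)}.items():
    r=cv2.matchTemplate(b,a[y:y+h,x:x+w],cv2.TM_CCOEFF_NORMED);_,v,_,l=cv2.minMaxLoc(r)
    print(n,"score",round(v,2),"image shift px",((l[0]-ox-x)/3.571,(l[1]-oy-y)/3.571))
f=go([480,-20,200],R0);f=go([480,-20,250],down(),f);f=go([606.2,-110.1,262],down(),f)
E
```

```text
[473.773  -3.582  94.416] [ 0.19 -0.27 -0.23  2.41 -0.1   0.53 -0.9 ] 0.3969974572579857
left score 1.0 image shift px (0.04000480057606799, 0.04000480057606799)
right score 0.95 image shift px (-50.08601032123855, 24.402928351402167)
turn [-0.001  0.001 -0.   ] rows 1 [-0.001  0.001 -0.   ] | shift then [ 34.3  44.7 -91.8] rows 3 [ 11.4  14.9 -30.6]
turn [ 0.141 -0.458  0.628] rows 6 [ 0.024 -0.076  0.105] | shift then [  0.   0. -50.] rows 2 [  0.   0. -25.]
turn [0. 0. 0.] rows 0 [0. 0. 0.] | shift then [126.2  90.1 -12. ] rows 4 [31.6 22.5 -3. ]
```

Request:
jog_arm --plan "0 0 0 11.4 14.9 -30.6 40;0 0 0 11.4 14.9 -30.6 40;0.0235 -0.0763 0.1047 0 0 0 45;0.0235 -0.0763 0.1047 0 0 0 50;0.0235 -0.0763 0.1047 0 0 0 55;0.0235 -0.0763 0.1047 0 0 0 60;0.0235 -0.0763 0.1047 0 0 0 65;0.0235 -0.0763 0.1047 0 0 0 65;0 0 0 0 0 -40 65;0 0 0 0 0 -45 65;0 0 0 0 0 0 65;0 0 0 0 0 0 65"

```text
clock: 29.3
position: [494.5, -15.5, 242.8]
tcp_rot: [-0.0, 1.0, -0.0, -0.005]
force: [0.3, -0.2, -1.4]
width: 0.649
grasp_force: 0.0
```

```bash
python3 - <<'E'
from h import *
np.set_printoptions(suppress=True,precision=3)
p,R0,s=pose();print(p,s["qpos"].round(2),s["width"])
f=go([606.2,-110.1,250],down());f=go([606.2,-110.1,158.4],down(),f)
E
```

```text
[494.475 -15.544 242.8  ] [ 0.27  0.   -0.29  1.78 -0.    1.37 -1.59] 0.649357442176871
turn [-0.001  0.01  -0.   ] rows 1 [-0.001  0.01  -0.   ] | shift then [111.7  94.6  -7.2] rows 4 [27.9 23.6 -1.8]
turn [0. 0. 0.] rows 0 [0. 0. 0.] | shift then [ 0.   0.  91.6] rows 2 [ 0.   0.  45.8]
```

Request:
jog_arm --plan "-0.001 0.01 0 27.9 23.6 -1.8 65;0 0 0 27.9 23.6 -1.8 65;0 0 0 27.9 23.6 -1.8 65;0 0 0 27.9 23.6 -1.8 65;0 0 0 0 0 0 65;0 0 0 0 0 0 65;0 0 0 0 0 0 65"

```text
clock: 30.0
position: [604.6, -108.5, 248.5]
tcp_rot: [-0.0, 1.0, 0.001, -0.001]
force: [-0.3, 0.8, 0.0]
width: 0.647
grasp_force: 0.0
```

```bash
python3 - <<'E'
from h import *
np.set_printoptions(suppress=True,precision=3)
p,R0,s=pose();print(p,s["qpos"].round(2),s["width"])
f=go([606.2,-110.1,158.4],down())
# bin centre along its own axes from the rim outline
q=np.array([[616.5,453.9],[633.9,255.5],[433.5,232.7],[414.6,428.1]]);print(q.mean(0))
E
```

```text
[ 604.595 -108.456  248.537] [ 0.32  0.25 -0.22  1.5   0.05  1.41 -1.47] 0.647091447477928
turn [-0.001  0.003  0.002] rows 1 [-0.001  0.003  0.002] | shift then [ 1.6  1.6 90.1] rows 2 [ 0.8  0.8 45.1]
[524.625 342.55 ]
```

Request:
jog_arm --plan "-0.001 0.003 0.002 0.8 0.8 35 65;0 0 0 0.8 0.8 30 65;0 0 0 0 0 17 65;0 0 0 0 0 6 65;0 0 0 0 0 0 65;0 0 0 0 0 0 0;0 0 0 0 0 0 0;0 0 0 0 0 0 0;0 0 0 0 0 0 0;0 0 0 0 0 0 0;0 0 0 0 0 0 0" --grip_force 35

```text
clock: 31.1
position: [607.8, -111.0, 162.6]
tcp_rot: [0.0, 1.0, -0.001, 0.002]
force: [0.6, 1.9, 1.6]
width: 0.387
grasp_force: 35.0
```

Request:
jog_arm --plan "0 0 0 0 0 -5 0;0 0 0 0 0 -10 0;0 0 0 0 0 -25 0;0 0 0 0 0 -40 0;0 0 0 0 0 -40 0;0 0 0 0 0 0 0;0 0 0 0 0 0 0"

```text
clock: 31.8
position: [607.1, -111.5, 282.7]
tcp_rot: [0.001, 1.0, -0.001, 0.002]
force: [0.1, -0.8, -4.4]
width: 0.387
grasp_force: 35.0
```

```bash
python3 - <<'E'
from h import *
np.set_printoptions(suppress=True,precision=3)
p,R0,s=pose();print(p,s["qpos"].round(2),s["width"],s["force"])
f=go([p[0]-60,p[1],262],R0);f=go([524,345,262],down(),f);f=go([524,345,45],down(),f)
E
```

```text
[ 607.067 -111.518  282.681] [ 0.32  0.24 -0.22  1.44  0.05  1.46 -1.47] 0.38733424971289143 [ 0.099 -0.76  -4.442]
turn [0. 0. 0.] rows 0 [0. 0. 0.] | shift then [-60.1   0.1  20.5] rows 2 [-30.    0.   10.2]
turn [ 0.002 -0.004 -0.002] rows 1 [ 0.002 -0.004 -0.002] | shift then [ -23.1 -456.5    0. ] rows 10 [ -2.3 -45.7   0. ]
turn [0. 0. 0.] rows 0 [0. 0. 0.] | shift then [  0.   0. 217.] rows 5 [ 0.   0.  43.4]
```

Request:
jog_arm --plan "0 0 0 -7.5 -41.5 0 0;0 0 0 -7.5 -41.5 0 0;0 0 0 -7.5 -41.5 0 0;0 0 0 -7.5 -41.5 0 0;0 0 0 -7.5 -41.5 0 0;0 0 0 -7.5 -41.5 0 0;0 0 0 -7.5 -41.5 0 0;0 0 0 -7.5 -41.5 0 0;0 0 0 -7.5 -41.5 0 0;0 0 0 -7.5 -41.5 0 0;0 0 0 -7.5 -41.5 0 0;0 0 0 0 0 0 0;0 0 0 0 0 0 0;0 0 0 0 0 0 0"

```text
clock: 33.2
position: [525.4, 343.5, 279.3]
tcp_rot: [0.002, 1.0, -0.002, 0.0]
force: [-0.0, -1.0, -2.8]
width: 0.385
grasp_force: 35.0
```

```bash
python3 - <<'E'
from h import *
np.set_printoptions(suppress=True,precision=3)
p,R0,s=pose();print(p,s["qpos"].round(2),s["width"],s["force"])
f=go([524,345,48],down())
E
```

```text
[525.402 343.523 279.266] [-0.22  0.29 -0.51  1.41  0.15  1.48 -2.3 ] 0.38469075851389306 [-0.009 -0.983 -2.812]
turn [ 0.004 -0.    -0.003] rows 1 [ 0.004 -0.    -0.003] | shift then [ -1.4  -1.5 231.3] rows 5 [-0.3 -0.3 46.3]
```

Request:
jog_arm --plan "0.004 0 -0.003 -0.7 -0.7 40 0;0 0 0 -0.7 -0.7 45 0;0 0 0 0 0 45 0;0 0 0 0 0 45 0;0 0 0 0 0 30 0;0 0 0 0 0 18 0;0 0 0 0 0 8 0;0 0 0 0 0 0 0;0 0 0 0 0 0 0"

```text
clock: 34.1
position: [525.6, 347.1, 51.4]
tcp_rot: [-0.002, 1.0, 0.0, 0.002]
force: [0.3, 0.4, -3.5]
width: 0.384
grasp_force: 35.0
```

Request:
jog_arm --plan "0 0 0 0 0 3 0;0 0 0 0 0 3 0;0 0 0 0 0 2 0;0 0 0 0 0 0 0;0 0 0 0 0 0 0"

```text
clock: 34.6
position: [524.5, 347.4, 42.3]
tcp_rot: [-0.001, 1.0, 0.001, 0.001]
force: [0.4, -0.0, -4.0]
width: 0.384
grasp_force: 35.0
```

Request:
jog_arm --plan "0 0 0 0 0 1.5 0;0 0 0 0 0 0 0;0 0 0 0 0 0 0"

```text
clock: 34.9
position: [524.5, 347.3, 40.7]
tcp_rot: [-0.001, 1.0, 0.001, 0.001]
force: [-0.1, -0.6, -3.4]
width: 0.392
grasp_force: 35.0
```

Request:
jog_arm --plan "0 0 0 0 0 1.5 0;0 0 0 0 0 0 0;0 0 0 0 0 0 0"

```text
clock: 35.2
position: [524.5, 347.3, 39.2]
tcp_rot: [-0.001, 1.0, 0.001, 0.001]
force: [0.4, 0.0, -4.4]
width: 0.386
grasp_force: 35.0
```

Request:
jog_arm --plan "0 0 0 0 0 1.5 0;0 0 0 0 0 1 0;0 0 0 0 0 0 0;0 0 0 0 0 0 0"

```text
clock: 35.6
position: [524.5, 347.3, 36.7]
tcp_rot: [-0.001, 1.0, 0.001, 0.001]
force: [0.9, 0.3, -4.2]
width: 0.388
grasp_force: 35.0
```

Request:
jog_arm --plan "0 0 0 0 0 1.5 0;0 0 0 0 0 0 0;0 0 0 0 0 0 0"

```text
clock: 35.9
position: [524.8, 347.6, 35.5]
tcp_rot: [-0.002, 1.0, 0.001, 0.002]
force: [-0.2, 0.3, -2.7]
width: 0.39
grasp_force: 35.0
```

Request:
jog_arm --plan "0 0 0 0 0 1 0;0 0 0 0 0 0 0;0 0 0 0 0 0 0"

```text
clock: 36.2
position: [524.8, 347.6, 35.5]
tcp_rot: [-0.001, 1.0, 0.001, 0.002]
force: [-2.1, -1.6, 5.9]
width: 0.386
grasp_force: 35.0
```

Request:
jog_arm --plan "0 0 0 0 0 0 45;0 0 0 0 0 0 50;0 0 0 0 0 0 60;0 0 0 0 0 0 65;0 0 0 0 0 -20 65;0 0 0 0 0 -40 65;0 0 0 0 0 -45 65;0 0 0 0 0 -45 65;0 0 0 0 0 -45 65;0 0 0 0 0 0 65;0 0 0 0 0 0 65;0 0 0 0 0 0 65"

```text
clock: 37.4
position: [523.5, 346.2, 227.8]
tcp_rot: [-0.001, 1.0, 0.001, 0.0]
force: [-0.0, 0.7, -0.6]
width: 0.651
grasp_force: 0.0
```

```bash
python3 - <<'E'
from h import *
np.set_printoptions(suppress=True,precision=2)
p,R0,s=pose();print(p,s["force"])
a=cv2.imread("pics/knob1.png")[:,400:]; s=robot.capture("side")[:,:,::-1];t=robot.capture("top")[:,:,::-1]
cv2.imwrite("pics/side_end.png",s);cv2.imwrite("pics/top_end.png",t)
b=cv2.resize(s[165-12:165+84+12,168-5:168+112+5],None,fx=400/112,fy=300/84,interpolation=cv2.INTER_CUBIC)
r=cv2.matchTemplate(b,a[70:190,45:175],cv2.TM_CCOEFF_NORMED);_,v,_,l=cv2.minMaxLoc(r)
print("left block",round(v,3),((l[0]-17.857-45)/3.571,(l[1]-42.857-70)/3.571))
# knob: same look as at start (side view)?
k0=cv2.imread("pics/side0.png")[222:250,228:262];r=cv2.matchTemplate(s[214:258,220:270],k0,cv2.TM_CCOEFF_NORMED);_,v,_,l=cv2.minMaxLoc(r);print("knob vs start",round(v,3),l,"(8,8)")
# block in bin: non-blue, bright pixels inside the bin outline (side view)
poly=proj("side",[[440,255,79],[620,275,79],[604,440,4],[428,415,4]])
q=proj("side",[[524.5,347.5,h] for h in(4,18,70)]);print("expected block base/top",q.tolist())
h=cv2.cvtColor(s,cv2.COLOR_BGR2HSV);m=((h[...,1]<90)&(h[...,2]>90)).astype(np.uint8)
w=np.zeros_like(m);w[245:325,85:192]=1;m&=w
n,l,st,ce=cv2.connectedComponentsWithStats(m)
print([(st[i].tolist(),ce[i].round(1).tolist()) for i in range(1,n) if st[i,4]>15])
F=[[524.5+x,347.5+y,z] for x in(-60,60) for y in(-20,20) for z in(4,18)];print("pred foot px",proj("side",F).round(0).tolist())
E
```

```text
[523.52 346.21 227.76] [-0.05  0.66 -0.55]
left block 0.996 (0.040044805376645384, 0.3200784094091293)
knob vs start 0.997 (8, 8) (8,8)
expected block base/top [[139.12560164226596, 292.14285199281994], [138.43966099621355, 288.5415293963924], [135.83613409372367, 274.75607161730903]]
[([85, 245, 48, 80, 161], [106.8, 280.6]), ([150, 245, 40, 39, 72], [173.0, 262.1]), ([125, 272, 29, 29, 466], [140.1, 285.8]), ([173, 285, 17, 19, 28], [183.5, 294.0]), ([151, 289, 23, 22, 243], [162.0, 299.5]), ([159, 304, 13, 10, 16], [165.1, 308.3]), ([143, 313, 15, 12, 20], [150.4, 318.7])]
pred foot px [[157.0, 300.0], [156.0, 297.0], [145.0, 307.0], [144.0, 304.0], [134.0, 278.0], [133.0, 274.0], [122.0, 284.0], [121.0, 281.0]]
```

Block in the bin matches an upright prediction (blob 125–154 × 272–301). The knob looks as it did at the start, and the left block and beam are unchanged. Handing in.

```bash
python3 -c "
from cell import robot
print(robot.sign_off())"
```

```text
the job is handed in; nothing more can be done
None
```

I weighed the two blocks and handed the job in: the right pan sank, so that heavier block now stands in the blue bin, the lighter one stays on the left pan, and the knob is back at the square mark with the beam level.

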